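Call for a new thread cone and point out what is needed

TASK

Ask a colleague for a refill: press the green call button down and let it come up again, then point down at the nearly used-up red thread cone, fingertips just above its top (1 to 5 cm) and centred over it, for two seconds. Then point in the same way at the top of the bare steel spindle where the new cone is to go, stay there for two seconds and finish still pointing at it. Only point: apart from the button and its box touch nothing, move nothing, and do not bring the fingertips down close over any other cone.

Things in the scene. Friction and masses are not known exactly. Their poses are not given: they have to be found in the camera images.
- call_box: grey call box fixed to the table, 110 x 90 mm and 50 mm high, with a round green push button on top in the middle; origin at the centre of its underside, z up
- call_button_top (a point): centre of the top face of the green push button (36 mm wide), moves down with it; it is pressed straight down from above
- call_button (a joint): travel of the green button in m: 0 up, 0.006 fully down; a spring brings it back, fully down takes about 5 N; it counts as pressed beyond 0.004
- red_low: the nearly used-up RED thread cone: almost used up: thin thread layer only 36 mm wide at the bottom, 27 mm at the top, so the white flange shows all round; 58 mm white base flange, 112 mm tall with a white core tip at the top (16 mm wide, thread ends about 20 mm below it). Stands loose and upright on the table; origin at the centre of its underside, z up.
- red_low_top (a point): centre of the top of the nearly used-up red cone, 112 mm above the table
- bare_stand: the bare thread stand, fixed: dark wooden disc 84 mm wide, 18 mm thick, with an empty upright steel spindle 11 mm in diameter, its top 130 mm above the table; origin at the centre of its underside
- bare_spindle_top (a point): centre of the top of the bare steel spindle
- full_stand: an identical fixed stand that carries a full green thread cone, 130 mm high in all; origin at the centre of its underside; not to be touched or pointed at
- red_full: full RED thread cone: wound full, thread 55 mm wide at the bottom and 43 mm near the top; 58 mm white base flange, 112 mm tall with a white core tip at the top (16 mm wide, thread ends about 20 mm below it). Stands loose and upright on the table; origin at the centre of its underside, z up.
- blue_low: nearly used-up BLUE thread cone: almost used up: thin thread layer only 36 mm wide at the bottom, 27 mm at the top, so the white flange shows all round; 58 mm white base flange, 112 mm tall with a white core tip at the top (16 mm wide, thread ends about 20 mm below it). Stands loose and upright on the table; origin at the centre of its underside, z up.
- blue_full: full BLUE thread cone: wound full, thread 55 mm wide at the bottom and 43 mm near the top; 58 mm white base flange, 112 mm tall with a white core tip at the top (16 mm wide, thread ends about 20 mm below it). Stands loose and upright on the table; origin at the centre of its underside, z up.
- yellow_full: full YELLOW thread cone: wound full, thread 55 mm wide at the bottom and 43 mm near the top; 58 mm white base flange, 112 mm tall with a white core tip at the top (16 mm wide, thread ends about 20 mm below it). Stands loose and upright on the table; origin at the centre of its underside, z up.
- doll: wooden doll in blue and brown clothes lying on its back, 230 mm long along its y (head to +y), 50 mm high; origin under its middle; leave alone
- button_jar: glass jar with a red cap, 64 mm wide, 70 mm tall; origin at the centre of its underside; leave alone
- marker: yellow marker pen with a black cap, 140 mm long along its x, 17 mm thick; origin under its middle; leave alone

How it is judged:
On the way, in this order (a step that is already met when the one before it is completed fails the run):
1. the call button is pressed down (value of joint call_button above 0.004 m), for 0.05 s.
2. with the button up again, the tool point dwells just above the nearly used-up red cone (horizontal distance between the grasp point and red_low_top below 0.025 m and z of the grasp point in the frame of red_low_top between 0.012 and 0.08 m and value of joint call_button below 0.002 m), for 1.5 s.
3. the tool point dwells just above the bare spindle (horizontal distance between the grasp point and bare_spindle_top below 0.025 m and z of the grasp point in the frame of bare_spindle_top between 0.012 and 0.08 m), for 1.5 s.
At the end, for the whole second after the job is handed in: the tool point (TCP) is still within 25 mm sideways of the bare spindle's axis and 12 to 80 mm above its top (closed fingertips up to about 60 mm above it), the button is up, all cones stand upright and every loose thing is within 8 mm of where it stood (all of step 3 and value of joint call_button below 0.002 m and distance of each of red_low, red_full, blue_low, blue_full, yellow_full, doll, button_jar, marker from where it was at the start of the episode below 0.008 m and angle between each of red_low, red_full, blue_low, blue_full, yellow_full's own z axis and vertical below 0.1 rad); the robot touches nothing.
It fails at once if a cone, a stand, the doll, the jar or the marker is touched by the robot (contact force between any of the fingers, the arm and red_low above 0.3 N or contact force between any of the fingers, the arm and red_full above 0.3 N or contact force between any of the fingers, the arm and blue_low above 0.3 N or contact force between any of the fingers, the arm and blue_full above 0.3 N or contact force between any of the fingers, the arm and yellow_full above 0.3 N or contact force between any of the fingers, the arm and doll above 0.3 N or contact force between any of the fingers, the arm and button_jar above 0.3 N or contact force between any of the fingers, the arm and marker above 0.3 N or contact force between any of the fingers, the arm and bare_stand above 0.3 N or contact force between any of the fingers, the arm and full_stand above 0.3 N).
It fails at once if a loose thing is shifted, lifted or carried (more than 8 mm) (distance of any of red_low, red_full, blue_low, blue_full, yellow_full, doll, button_jar, marker from where it was at the start of the episode above 0.008 m).
It fails at once if the tool point comes within 20 mm sideways and 55 mm above the top of a wrong cone (pointing at it) ((horizontal distance between the grasp point and red_full below 0.02 m and z of the grasp point in the frame of red_full below 0.167 m) or (horizontal distance between the grasp point and blue_low below 0.02 m and z of the grasp point in the frame of blue_low below 0.167 m) or (horizontal distance between the grasp point and blue_full below 0.02 m and z of the grasp point in the frame of blue_full below 0.167 m) or (horizontal distance between the grasp point and yellow_full below 0.02 m and z of the grasp point in the frame of yellow_full below 0.167 m) or (horizontal distance between the grasp point and full_stand below 0.02 m and z of the grasp point in the frame of full_stand below 0.185 m)).
It also fails if it takes over 48 s, if anything falls off the work surface, if the arm or the gripper's body presses on something with over 40 N, if the wrist force passes 120 N, or if a joint passes its speed limit or range.

ROBOT

A 7-joint arm with a two-finger parallel gripper is mounted at the origin on the work surface. World frame = base frame: x ahead of the robot, y to its left, z up, the work surface at z = 0. Lengths are in m, angles in rad, forces in N, time in s.
With the tool pointing down it reaches from about 0.425 to 0.875 m from the base axis. Payload 4.7 kg.
Tool frame: the origin (TCP) lies between the finger pads, 19 mm behind the fingertips; this is the grasp point; z points along the fingers, y is the line along which they close (so a half turn about z gives the same grasp; the last joint's range is limited). The gripper opens to 87 mm and grips with 3 to 60 N. Pads are 19 mm wide; open, the fingers measure 117 mm over their backs; the gripper's body (75 mm by 190 mm) begins 51 mm behind the grasp point.
Start: joints at [-1.113, 0.321, -0.07, 1.45, 0.023, 1.371, -0.057], TCP at [0.279, 0.587, 0.241] pointing down, gripper open.
Joint ranges: [-2.86, 2.86], [-0.3, 2.09], [-1.38, 1.24], [0.06, 2.45], [-1.56, 4.7], [0.09, 2.05], [-2.69, 2.69]. Speed limits (rad/s): [2.57, 2.57, 3.14, 3.14, 3.14, 3.14, 3.14].

INTERFACE

Orientations are given as a rotation vector (axis times angle).
In Python, from bench import get_state, get_image, get_calibration, close_job gives the robot as it stands.
- The arm moves only by the tool send_rows, never from a script. Its argument "rows" is a list of rows, each an object of numbers: "hand": the finger opening in mm, from 0 to 87; "x", "y", "z": the shift along the world's x, y, z in mm; "roll": the turn about the world's z in degrees. A call has 1 to 10 rows; each row shifts and turns the commanded pose from where the row before left it; what a row does not reach is not made up. A row lasts 1/10 s, in which the tool goes at most 50 mm and 8.59 degrees, less where a joint would pass 70% of its speed; a pose out of reach is approached as far as the arm can. A call is refused whole if a number of a shift passes 50 or a number of a turn 8.59, either way. A call with a gripper value outside its range is refused whole. The fingers move at their own pace and stop on an object; "force" is the grip in N (left out, the last holds). Time passes only in rows, so rows that do not move let the fingers close. It gives the time, the measured TCP pose, the force, the opening and the grip force at its end, in the units of the state.
- get_state(): the state, without advancing time (a new reading comes with each control period).
- get_image(name): name is "scene" or "top" or "wrist"; returns the picture (480x640x3 uint8, blue, green, red); there is no depth.
- get_calibration(name): a dict with "mtx" (3x3 intrinsics, pixels), "D" ([k1, k2, p1, p2, k3] as OpenCV has them; the pictures are not rectified), "world_from_camera" (4x4, takes a point from camera to world coordinates). Camera axes: x right, y down, z forward; pixel columns grow to the right and rows downward; lengths in m; the calibration is good to about 2 mm. A picture is of the moment at which its call begins: read the wrist's pose just before it. get_calibration takes no time and is no camera call; for the wrist camera it gives the pose at the moment of the call.
- close_job(): hands the job in; it is judged then, once.
The state is a dict: "time": time; "joint_positions": joint angles; "qd": joint speeds; "joint_torque": joint torques, N m; "position": TCP position; "tool_rot": TCP orientation; "ft_force": force on the tool from outside, world axes, zero at the start; "torque": the same for the moment, N m; "grip_width": opening from 0.0 (shut) to 1.0 (fully open); "grip_force": force on a finger pad.
Only numpy, scipy, OpenCV 4.12 (cv2) and the standard library are available. Lean on these libraries where they do the work, as an engineer would, in place of code of your own. Each camera call takes 0.05 s, during which the arm holds its last target. There are 200 camera calls.

## Working session

There is one attempt and no reset: what is moved stays moved. The work goes in short steps, Python scripts to look and compute and a tool call to move; the robot and the scene stay as the last step left them, time stands still between calls to the robot, and variables do not carry over. Pictures are saved under pics/ and viewed, at most 10 in all, crops included, and the job is handed in when it is done.

Besides the shell and the picture viewer there is one more tool, called after "Call:" in YAML: its name, and indented under it one key for each argument. send_rows: Moves the arm, as the interface text tells. Its arguments: {"type":"object","properties":{"rows":{"type":"array","items":{"type":"object","properties":{"hand":{"type":"number"},"x":{"type":"number"},"y":{"type":"number"},"z":{"type":"number"},"roll":{"type":"number"}}}},"force":{"type":"number"}},"required":["rows"]}

```bash
mkdir -p pics; python3 - <<'E'
from bench import *
import cv2
s=get_state();print(s['time'],s['position'],s['tool_rot'])
for n in('top','scene'):
    cv2.imwrite(f'pics/{n}0.png',get_image(n))
    c=get_calibration(n);print(n,c['mtx'],c['D'],c['world_from_camera'])
E
```

```text
0.0 [0.27892252 0.58655097 0.24016867] [-6.91351279e-01 -3.06423752e+00  2.92493432e-03]
top [[622.32215333   0.         329.61444492]
 [  0.         622.32215333 239.92309827]
 [  0.           0.           1.        ]] [-0.03339249  0.          0.          0.          0.        ] [[ 0.01660399 -0.99831456  0.05560885  0.45363432]
 [-0.99984625 -0.01626446  0.00655264 -0.04291536]
 [-0.00563715 -0.0557091  -0.99843113  1.39087677]
 [ 0.          0.          0.          1.        ]]
scene [[570.93382623   0.         316.45220528]
 [  0.         570.93382623 232.35266774]
 [  0.           0.           1.        ]] [-0.0163457  0.         0.         0.         0.       ] [[ 0.87700973  0.28925843 -0.38364502  0.99173121]
 [ 0.48020735 -0.50116424  0.71988562 -0.95043488]
 [ 0.01596382 -0.81557585 -0.57842993  0.8408216 ]
 [ 0.          0.          0.          1.        ]]
```

View pics/top0.png

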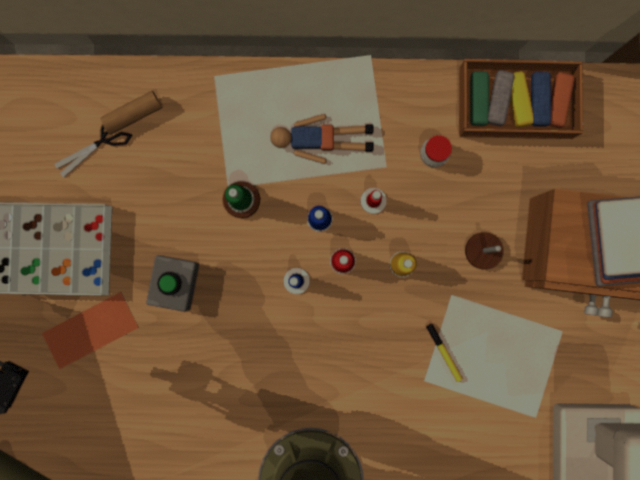

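View pics/scene0.png

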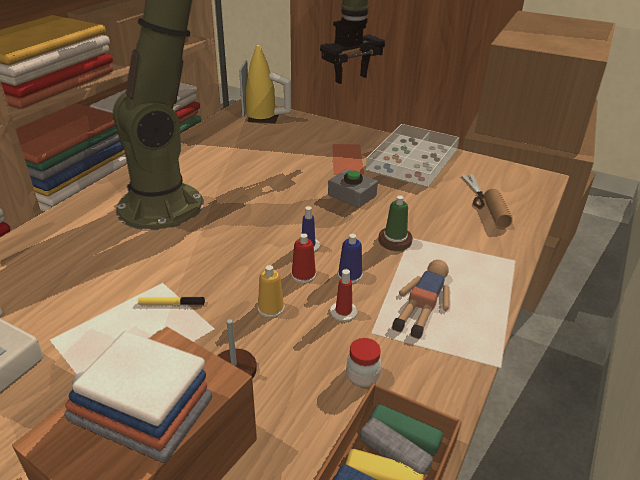

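The top view shows the green button at about (168,284), red_low at (374,199) with its flange visible, and the bare spindle at (490,250) beside a box with a cloth stack. The scene view shows the red_low tip at (346,273), the spindle top at (231,321) and the button at (353,176). I'll enlarge these spots to refine the positions.

```bash
python3 - <<'E'
import cv2,numpy as np
t=cv2.imread('pics/top0.png');s=cv2.imread('pics/scene0.png')
def c(i,u,v):return cv2.resize(i[v-20:v+20,u-20:u+20],(260,260),interpolation=cv2.INTER_CUBIC)
cv2.imwrite('pics/crops.png',np.vstack([np.hstack([c(t,168,284),c(t,374,199),c(t,490,250)]),np.hstack([c(s,353,176),c(s,346,273),c(s,231,321)])]))
E
```

```text
(no output)
```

View pics/crops.png

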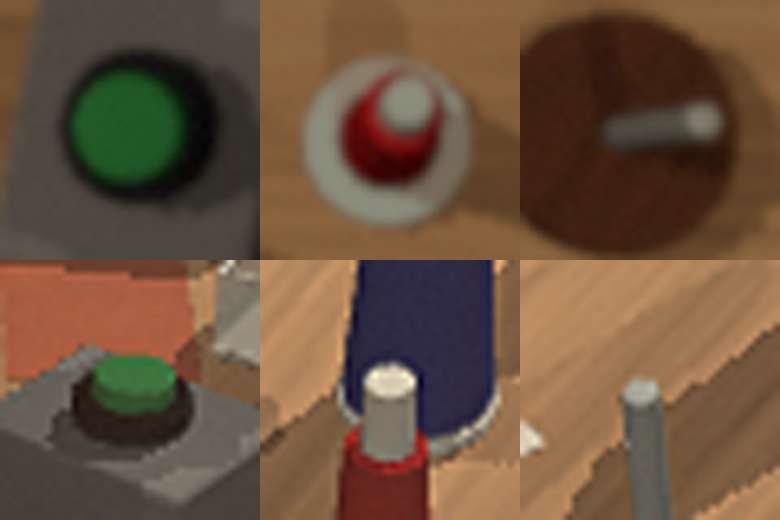

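```bash
cat >h.py <<'E'
import cv2,numpy as np
from bench import get_calibration
C={n:get_calibration(n) for n in('top','scene')}
def und(n,p):return cv2.undistortPoints(np.array([[p]],float),C[n]['mtx'],np.array(C[n]['D']))[0,0]
def P(n):return np.linalg.inv(C[n]['world_from_camera'])[:3]
def tri(a,b):
    X=cv2.triangulatePoints(P('top'),P('scene'),und('top',a),und('scene',b))[:,0];return X[:3]/X[3]
def at(n,p,z):
    T=np.array(C[n]['world_from_camera']);d=T[:3,:3]@np.r_[und(n,p),1];o=T[:3,3];return o+d*(z-o[2])/d[2]
E
python3 - <<'E'
from h import *
np.set_printoptions(precision=4,suppress=True)
for k,a,b,z in [('btn',(167.2,282.9),(353.2,172.8),.06),('red',(376.2,194.7),(345.4,271.3),.112),('spin',(498,248),(229.2,320.2),.13)]:
    print(k,tri(a,b),at('top',a,z),at('scene',b,z))
for k,a,z in [('green',(236,193),.13),('bluefull',(319,213),.112),('redfull',(343,261),.112),('yel',(406,264),.112),('bluelow',(296,281),.112),('jar',(438,149),.07)]: print(k,at('top',a,z))
for k,a in [('boxtopR',(555,192)),('boxnearL',(578,190))]: print(k,tri(a,(255,372)))
print('stack',tri((600,200),(207,350)),tri((600,200),(205,352)),'boxground',at('top',(527,287),0))
E
```

```text
btn [0.4304 0.3102 0.0679] [0.4299 0.3122 0.06  ] [0.4249 0.3233 0.06  ]
red [ 0.6213 -0.1291  0.1079] [ 0.62   -0.1292  0.112 ] [ 0.6241 -0.1332  0.112 ]
spin [ 0.5137 -0.3767  0.1283] [ 0.513  -0.3766  0.13  ] [ 0.5156 -0.3776  0.13  ]
green [0.6167 0.158  0.13  ]
bluefull [ 0.5801 -0.0117  0.112 ]
redfull [ 0.482  -0.0627  0.112 ]
yel [ 0.4779 -0.1922  0.112 ]
bluelow [0.4393 0.033  0.112 ]
jar [ 0.7263 -0.2635  0.07  ]
boxtopR [ 0.6309 -0.4786  0.1617]
boxnearL [ 0.6396 -0.5066  0.1958]
stack [ 0.6006 -0.5353  0.2466] [ 0.5999 -0.5372  0.2438] boxground [ 0.433  -0.4763  0.    ]
```

```bash
python3 - <<'E'
import cv2,numpy as np
t=cv2.imread('pics/top0.png');s=cv2.imread('pics/scene0.png')
cv2.imwrite('pics/box.png',np.hstack([cv2.resize(t[160:310,460:640],None,fx=2.2,fy=2.2),cv2.resize(s[310:475,90:270],None,fx=2,fy=2)]))
E
```

```text
(no output)
```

View pics/box.png

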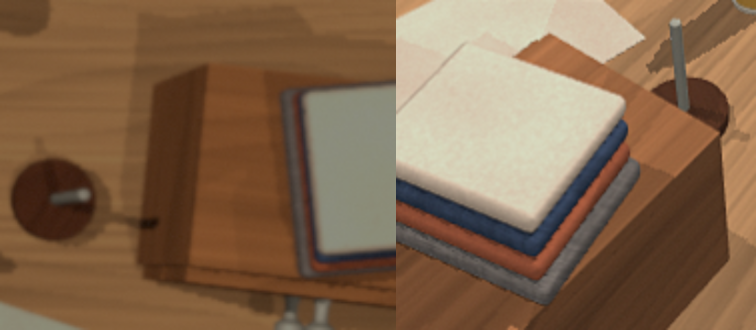

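Call:
send_rows:
  rows:
    - {"hand": 0, "x": 15, "y": -27.5, "z": 0, "roll": -6.5}
    - {"hand": 0, "x": 15, "y": -27.5, "z": 0, "roll": -6.5}
    - {"hand": 0, "x": 15, "y": -27.5, "z": 0, "roll": -6.5}
    - {"hand": 0, "x": 15, "y": -27.5, "z": 0, "roll": -6.5}
    - {"hand": 0, "x": 15, "y": -27.5, "z": 0, "roll": -6.5}
    - {"hand": 0, "x": 15, "y": -27.5, "z": 0, "roll": -6.5}
    - {"hand": 0, "x": 15, "y": -27.5, "z": 0, "roll": -6.5}
    - {"hand": 0, "x": 15, "y": -27.5, "z": 0, "roll": -6.5}
    - {"hand": 0, "x": 15, "y": -27.5, "z": 0, "roll": -6.5}
    - {"hand": 0, "x": 15, "y": -27.5, "z": 0, "roll": -6.5}

```text
time: 1.1
position: [0.4294, 0.3107, 0.2409]
tool_rot: [-2.235, -2.208, 0.001]
ft_force: [-0.5, 0.6, -0.2]
grip_width: 0.175
grip_force: 0.0
```

The box's near edge is at y≈-0.48, z≈0.16, and the cloth stack starts at y≈-0.53, so the spindle has room. I'll check the button from the wrist camera.

```bash
python3 - <<'E'
from bench import *
import cv2,numpy as np
c=get_calibration('wrist');im=get_image('wrist');T=np.linalg.inv(c['world_from_camera'])
p=T[:3]@np.array([.4304,.3102,.0679,1]);q=c['mtx']@p;print(q[:2]/q[2]);print(np.round(c['world_from_camera'],4),c['mtx'][0],c['D'])
cv2.imwrite('pics/w1.png',im)
E
```

```text
[327.56776959 222.40404869]
[[ 0.9999 -0.0113 -0.0052  0.4293]
 [-0.0124 -0.9553 -0.2954  0.3921]
 [-0.0017  0.2954 -0.9554  0.3848]
 [ 0.      0.      0.      1.    ]] [395.10857715   0.         324.34496968] [-0.01552426  0.          0.          0.          0.        ]
```

View pics/w1.png

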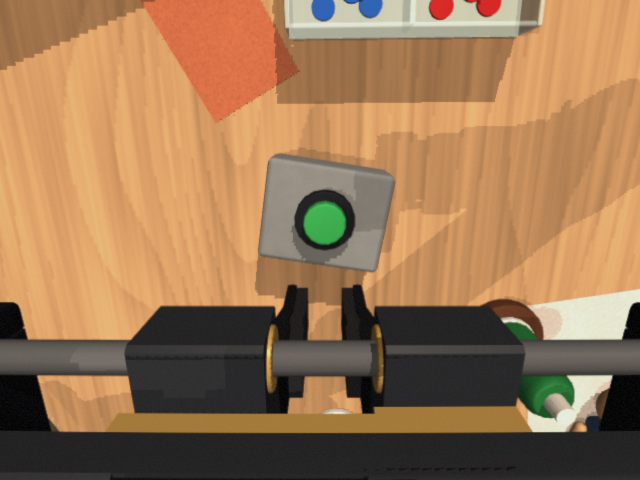

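The button appears at (325,223) against a predicted (328,222), so the estimate holds to about 2 mm. Descending to just above it.

Call:
send_rows:
  rows:
    - {"hand": 0, "z": -30}
    - {"hand": 0, "z": -30}
    - {"hand": 0, "z": -30}
    - {"hand": 0, "z": -30}
    - {"hand": 0, "z": -20}
    - {"hand": 0, "z": -7}
    - {"hand": 0}

```text
schema error: expected keys hand, x, y, z, roll
```

Call:
send_rows:
  rows:
    - {"z": -3}
    - {"z": -3}
    - {"z": -3}
    - {"z": 0}

```text
schema error: expected keys hand, x, y, z, roll
```

Call:
send_rows:
  rows:
    - {"hand": 0, "x": 0, "y": 0, "z": -30, "roll": 0}
    - {"hand": 0, "x": 0, "y": 0, "z": -30, "roll": 0}
    - {"hand": 0, "x": 0, "y": 0, "z": -30, "roll": 0}
    - {"hand": 0, "x": 0, "y": 0, "z": -30, "roll": 0}
    - {"hand": 0, "x": 0, "y": 0, "z": -20, "roll": 0}
    - {"hand": 0, "x": 0, "y": 0, "z": -7, "roll": 0}
    - {"hand": 0, "x": 0, "y": 0, "z": 0, "roll": 0}

```text
time: 1.85
position: [0.4285, 0.3116, 0.0933]
tool_rot: [2.229, 2.213, -0.004]
ft_force: [-0.6, -0.2, 1.2]
grip_width: 0.006
grip_force: 0.0
```

Call:
send_rows:
  rows:
    - {"hand": 0, "x": 0, "y": 0, "z": -3, "roll": 0}
    - {"hand": 0, "x": 0, "y": 0, "z": -3, "roll": 0}
    - {"hand": 0, "x": 0, "y": 0, "z": -3, "roll": 0}
    - {"hand": 0, "x": 0, "y": 0, "z": 0, "roll": 0}

```text
time: 2.25
position: [0.43, 0.3128, 0.0863]
tool_rot: [2.23, 2.213, 0.004]
ft_force: [-0.2, 0.8, 4.4]
grip_width: 0.005
grip_force: 2.1
```

Call:
send_rows:
  rows:
    - {"hand": 0, "x": 0, "y": 0, "z": -2, "roll": 0}
    - {"hand": 0, "x": 0, "y": 0, "z": -2, "roll": 0}
    - {"hand": 0, "x": 0, "y": 0, "z": 0, "roll": 0}
    - {"hand": 0, "x": 0, "y": 0, "z": 0, "roll": 0}

```text
time: 2.65
position: [0.4301, 0.3129, 0.0848]
tool_rot: [-2.23, -2.213, -0.004]
ft_force: [-5.5, -4.2, 21.7]
grip_width: 0.006
grip_force: 10.7
```

Call:
send_rows:
  rows:
    - {"hand": 0, "x": 0, "y": 0, "z": 20, "roll": 0}
    - {"hand": 0, "x": 0, "y": 0, "z": 35, "roll": 0}
    - {"hand": 0, "x": 0, "y": 0, "z": 35, "roll": 0}
    - {"hand": 0, "x": 0, "y": 0, "z": 35, "roll": 0}
    - {"hand": 0, "x": 0, "y": 0, "z": 35, "roll": 0}
    - {"hand": 0, "x": 0, "y": 0, "z": 0, "roll": 0}

```text
time: 3.25
position: [0.4311, 0.3135, 0.2463]
tool_rot: [2.23, 2.213, 0.013]
ft_force: [1.0, 1.3, -0.1]
grip_width: 0.003
grip_force: 0.0
```

Call:
send_rows:
  rows:
    - {"hand": 0, "x": 16, "y": -36, "z": 0, "roll": 0}
    - {"hand": 0, "x": 16, "y": -36, "z": 0, "roll": 0}
    - {"hand": 0, "x": 16, "y": -36, "z": 0, "roll": 0}
    - {"hand": 0, "x": 16, "y": -36, "z": 0, "roll": 0}
    - {"hand": 0, "x": 16, "y": -36, "z": 0, "roll": 0}
    - {"hand": 0, "x": 16, "y": -36, "z": 0, "roll": 0}
    - {"hand": 0, "x": 16, "y": -36, "z": 0, "roll": 0}
    - {"hand": 0, "x": 16, "y": -36, "z": 0, "roll": 0}
    - {"hand": 0, "x": 16, "y": -36, "z": 0, "roll": 0}
    - {"hand": 0, "x": 16, "y": -36, "z": 0, "roll": 0}

```text
time: 4.25
position: [0.5889, -0.0494, 0.2401]
tool_rot: [-2.229, -2.212, 0.002]
ft_force: [-0.0, 0.7, -0.1]
grip_width: 0.009
grip_force: 0.0
```

Remaining distance is about 32, -80 mm; I'll check with the wrist camera from above.

Call:
send_rows:
  rows:
    - {"hand": 0, "x": 11, "y": -27, "z": 0, "roll": 0}
    - {"hand": 0, "x": 11, "y": -27, "z": 0, "roll": 0}
    - {"hand": 0, "x": 9, "y": -25, "z": 0, "roll": 0}
    - {"hand": 0, "x": 0, "y": 0, "z": 0, "roll": 0}

```text
time: 4.65
position: [0.6193, -0.1322, 0.2398]
tool_rot: [2.236, 2.205, -0.006]
ft_force: [-0.0, -0.8, -0.1]
grip_width: 0.004
grip_force: 0.0
```

```bash
python3 - <<'E'
from bench import *
import cv2,numpy as np
print(get_state()['position'])
c=get_calibration('wrist');im=get_image('wrist');T=np.linalg.inv(c['world_from_camera'])
for w in([.6213,-.1291,.112],[.6213,-.1291,0]):
    q=c['mtx']@T[:3]@np.array(w+[1]);print(q[:2]/q[2])
t=get_image('top')
cv2.imwrite('pics/w2.png',np.vstack([np.hstack([cv2.resize(im,(400,300)),cv2.resize(t[240:330,110:230],(400,300))])]))
E
```

```text
[ 0.61932361 -0.13216575  0.23979942]
[329.5440561 232.8956704]
[328.50324274 201.2315392 ]
```

View pics/w2.png

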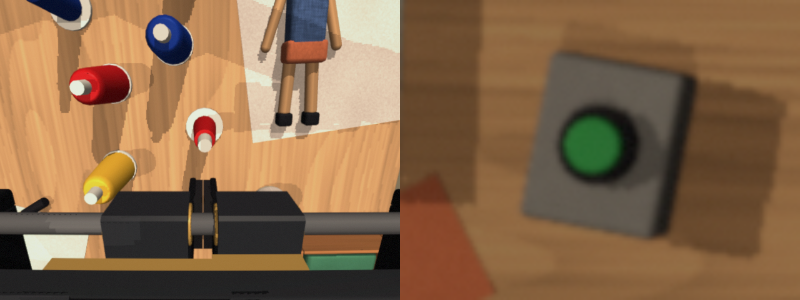

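The red_low tip is at full-frame (326,234) against a predicted (330,233), so the arm is centred, and the button is up. Descending to about 43 mm above the top (fingertips about 24 mm) and dwelling.

Call:
send_rows:
  rows:
    - {"hand": 0, "x": 0, "y": 3, "z": -25, "roll": 0}
    - {"hand": 0, "x": 0, "y": 0, "z": -25, "roll": 0}
    - {"hand": 0, "x": 0, "y": 0, "z": -20, "roll": 0}
    - {"hand": 0, "x": 0, "y": 0, "z": -10, "roll": 0}
    - {"hand": 0, "x": 0, "y": 0, "z": -5, "roll": 0}
    - {"hand": 0, "x": 0, "y": 0, "z": 0, "roll": 0}
    - {"hand": 0, "x": 0, "y": 0, "z": 0, "roll": 0}
    - {"hand": 0, "x": 0, "y": 0, "z": 0, "roll": 0}
    - {"hand": 0, "x": 0, "y": 0, "z": 0, "roll": 0}
    - {"hand": 0, "x": 0, "y": 0, "z": 0, "roll": 0}

```text
time: 5.75
position: [0.6204, -0.1241, 0.1568]
tool_rot: [2.229, 2.212, 0.001]
ft_force: [1.2, 0.3, 0.8]
grip_width: 0.007
grip_force: 0.0
```

Call:
send_rows:
  rows:
    - {"hand": 0, "x": 0, "y": 0, "z": 0, "roll": 0}
    - {"hand": 0, "x": 0, "y": 0, "z": 0, "roll": 0}
    - {"hand": 0, "x": 0, "y": 0, "z": 0, "roll": 0}
    - {"hand": 0, "x": 0, "y": 0, "z": 0, "roll": 0}
    - {"hand": 0, "x": 0, "y": 0, "z": 0, "roll": 0}
    - {"hand": 0, "x": 0, "y": 0, "z": 0, "roll": 0}
    - {"hand": 0, "x": 0, "y": 0, "z": 0, "roll": 0}
    - {"hand": 0, "x": 0, "y": 0, "z": 0, "roll": 0}
    - {"hand": 0, "x": 0, "y": 0, "z": 0, "roll": 0}
    - {"hand": 0, "x": 0, "y": 0, "z": 0, "roll": 0}

```text
time: 6.75
position: [0.6201, -0.124, 0.1563]
tool_rot: [2.23, 2.213, -0.0]
ft_force: [0.7, 0.5, 0.7]
grip_width: 0.005
grip_force: 0.0
```

Call:
send_rows:
  rows:
    - {"hand": 0, "x": 0, "y": 0, "z": 0, "roll": 0}
    - {"hand": 0, "x": 0, "y": 0, "z": 0, "roll": 0}
    - {"hand": 0, "x": 0, "y": 0, "z": 0, "roll": 0}
    - {"hand": 0, "x": 0, "y": 0, "z": 0, "roll": 0}
    - {"hand": 0, "x": 0, "y": 0, "z": 0, "roll": 0}
    - {"hand": 0, "x": 0, "y": 0, "z": 0, "roll": 0}
    - {"hand": 0, "x": 0, "y": 0, "z": 0, "roll": 0}
    - {"hand": 0, "x": 0, "y": 0, "z": 0, "roll": 0}

```text
time: 7.55
position: [0.6201, -0.124, 0.1563]
tool_rot: [2.23, 2.213, -0.0]
ft_force: [-0.3, 0.6, -0.0]
grip_width: 0.003
grip_force: 0.0
```

```bash
python3 - <<'E'
from bench import *
import cv2
cv2.imwrite('pics/s2.png',get_image('scene'));print(get_state()['position'])
E
```

```text
[ 0.62009642 -0.12396603  0.15627397]
```

View pics/s2.png

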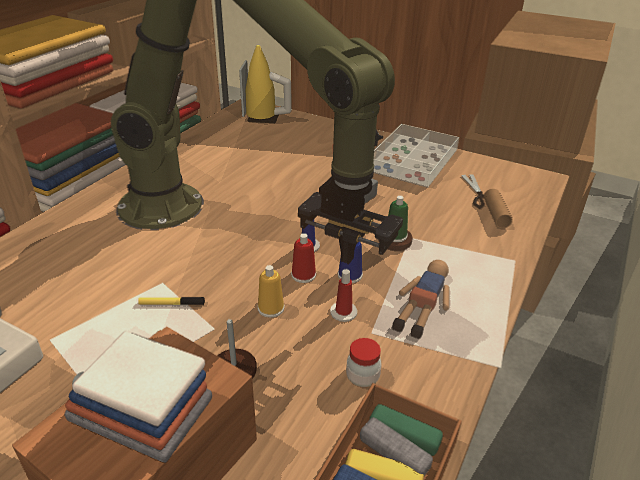

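The fingertips hang just above the red_low tip at (346,272), and nothing has been moved. Next: up, then across to the spindle.

Call:
send_rows:
  rows:
    - {"hand": 0, "x": 0, "y": 0, "z": 25, "roll": 0}
    - {"hand": 0, "x": 0, "y": 0, "z": 30, "roll": 0}
    - {"hand": 0, "x": 0, "y": 0, "z": 30, "roll": 0}
    - {"hand": 0, "x": -13, "y": -31, "z": 0, "roll": 0}
    - {"hand": 0, "x": -14, "y": -32, "z": 0, "roll": 0}
    - {"hand": 0, "x": -14, "y": -32, "z": 0, "roll": 0}
    - {"hand": 0, "x": -14, "y": -32, "z": 0, "roll": 0}
    - {"hand": 0, "x": -13, "y": -32, "z": 0, "roll": 0}
    - {"hand": 0, "x": -13, "y": -32, "z": 0, "roll": 0}
    - {"hand": 0, "x": -13, "y": -32, "z": 0, "roll": 0}

```text
time: 8.6
position: [0.5255, -0.3481, 0.2415]
tool_rot: [2.229, 2.213, 0.001]
ft_force: [0.2, 1.0, -0.8]
grip_width: 0.008
grip_force: 0.0
```

Call:
send_rows:
  rows:
    - {"hand": 0, "x": -12, "y": -30, "z": 0, "roll": 0}
    - {"hand": 0, "x": 0, "y": 0, "z": 0, "roll": 0}
    - {"hand": 0, "x": 0, "y": 0, "z": 0, "roll": 0}

```text
time: 8.9
position: [0.5136, -0.3777, 0.2413]
tool_rot: [-2.232, -2.211, -0.0]
ft_force: [-0.5, 0.5, -0.7]
grip_width: 0.01
grip_force: 0.0
```

```bash
python3 - <<'E'
from bench import *
import cv2,numpy as np
print(get_state()['position'])
c=get_calibration('wrist');im=get_image('wrist');T=np.linalg.inv(c['world_from_camera'])
q=c['mtx']@T[:3]@np.array([.5137,-.3767,.13,1]);print(q[:2]/q[2])
cv2.imwrite('pics/w3.png',im)
E
```

```text
[ 0.51358738 -0.37766671  0.24127212]
[326.63548634 243.30424116]
```

View pics/w3.png

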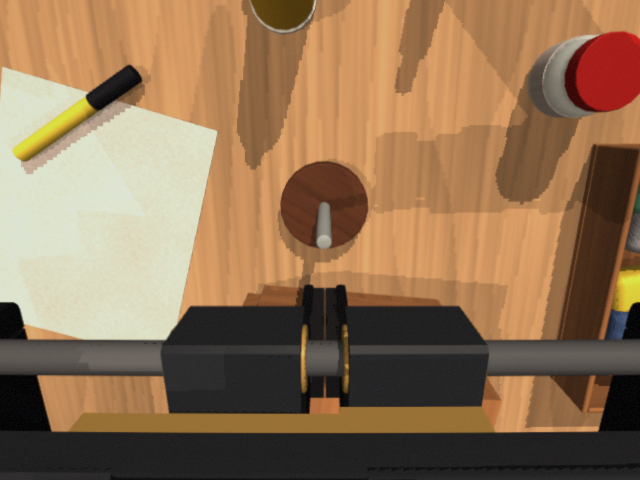

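The spindle tip is at (323,242) against a predicted (327,243), so the arm is centred. Descending 66 mm and dwelling.

Call:
send_rows:
  rows:
    - {"hand": 0, "x": 0, "y": 0, "z": -20, "roll": 0}
    - {"hand": 0, "x": 0, "y": 0, "z": -20, "roll": 0}
    - {"hand": 0, "x": 0, "y": 0, "z": -16, "roll": 0}
    - {"hand": 0, "x": 0, "y": 0, "z": -10, "roll": 0}
    - {"hand": 0, "x": 0, "y": 0, "z": 0, "roll": 0}
    - {"hand": 0, "x": 0, "y": 0, "z": 0, "roll": 0}
    - {"hand": 0, "x": 0, "y": 0, "z": 0, "roll": 0}
    - {"hand": 0, "x": 0, "y": 0, "z": 0, "roll": 0}
    - {"hand": 0, "x": 0, "y": 0, "z": 0, "roll": 0}
    - {"hand": 0, "x": 0, "y": 0, "z": 0, "roll": 0}

```text
time: 9.95
position: [0.5143, -0.3771, 0.1757]
tool_rot: [2.229, 2.213, 0.0]
ft_force: [-0.4, 0.4, -0.0]
grip_width: 0.002
grip_force: 0.0
```

Call:
send_rows:
  rows:
    - {"hand": 0, "x": 0, "y": 0, "z": 0, "roll": 0}
    - {"hand": 0, "x": 0, "y": 0, "z": 0, "roll": 0}
    - {"hand": 0, "x": 0, "y": 0, "z": 0, "roll": 0}
    - {"hand": 0, "x": 0, "y": 0, "z": 0, "roll": 0}
    - {"hand": 0, "x": 0, "y": 0, "z": 0, "roll": 0}
    - {"hand": 0, "x": 0, "y": 0, "z": 0, "roll": 0}
    - {"hand": 0, "x": 0, "y": 0, "z": 0, "roll": 0}
    - {"hand": 0, "x": 0, "y": 0, "z": 0, "roll": 0}
    - {"hand": 0, "x": 0, "y": 0, "z": 0, "roll": 0}
    - {"hand": 0, "x": 0, "y": 0, "z": 0, "roll": 0}

```text
time: 10.95
position: [0.5141, -0.3769, 0.1753]
tool_rot: [2.23, 2.213, 0.0]
ft_force: [-0.2, 0.3, 0.6]
grip_width: 0.004
grip_force: 0.0
```

Call:
send_rows:
  rows:
    - {"hand": 0, "x": 0, "y": 0, "z": 0, "roll": 0}
    - {"hand": 0, "x": 0, "y": 0, "z": 0, "roll": 0}
    - {"hand": 0, "x": 0, "y": 0, "z": 0, "roll": 0}
    - {"hand": 0, "x": 0, "y": 0, "z": 0, "roll": 0}
    - {"hand": 0, "x": 0, "y": 0, "z": 0, "roll": 0}
    - {"hand": 0, "x": 0, "y": 0, "z": 0, "roll": 0}
    - {"hand": 0, "x": 0, "y": 0, "z": 0, "roll": 0}
    - {"hand": 0, "x": 0, "y": 0, "z": 0, "roll": 0}

```text
time: 11.75
position: [0.5141, -0.377, 0.1753]
tool_rot: [2.23, 2.213, 0.0]
ft_force: [0.1, 0.3, -0.4]
grip_width: 0.006
grip_force: 0.0
```

```bash
python3 - <<'E'
from bench import *
import cv2
cv2.imwrite('pics/s3.png',get_image('scene'));print(get_state()['position'])
E
```

```text
[ 0.51411361 -0.37695749  0.17527852]
```

View pics/s3.png

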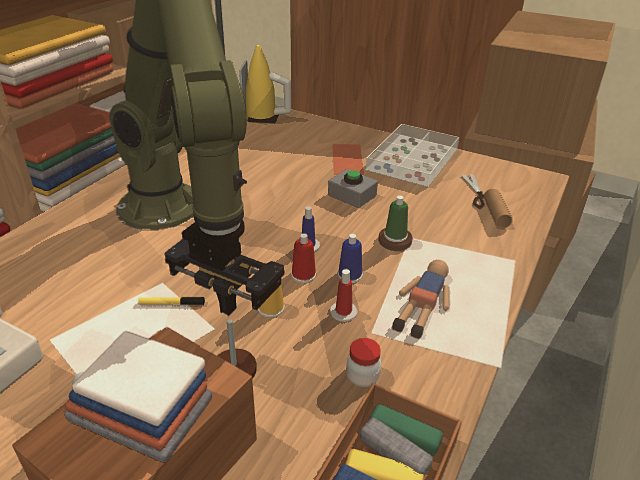

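The fingertips are just above the spindle top at (230,320), the button is up, and nothing has been disturbed. Handing in.

```bash
python3 -c "
from bench import *
print(close_job())"
```

```text
the job is handed in; nothing more can be done
None
```

I pressed the call button and let it come up, dwelt just over two seconds above the nearly used-up red cone, then the same above the bare spindle, and handed the job in with the arm still pointing there. The final pictures showed nothing else disturbed; the judge returned no verdict.

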